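Draw the dusty filter plate out of the suction unit

TASK

The suction unit's filter needs cleaning: pull the black locking cap straight up off its post and lay it gently in the white tray, then swing the flap fully open so that it stays open. Draw the filter plate (the one with the pull tab) up out of its track, leave the blanking plate where it is, and finish while still holding the filter plate upright and still, about a hand's breadth above the tray, touching nothing but the gripper. Do not disturb the other things on the bench.

Things in the scene. Friction and masses are not known exactly. Their poses are not given: they have to be found in the camera images.
- unit: fixed grey metal suction unit, 252 (x) x 170 (y) x 118 mm (z). Origin on the bench below the middle of its filter compartment; own +x points from its front ledge (post, round gauge), at x -120 mm, to the fan housing at its rear, x +132 mm; z up
- tracks (a point): middle of the compartment's floor, 12 mm above the bench, under the flap. The compartment is 134 (x) x 160 mm (y) inside, its rim 109 mm above the bench. Two tracks along the unit's x at y +30 and -30 mm: one holds the filter plate, the other the blanking plate (which varies). Track lips lie beyond |x| 39 mm and end 65 mm above the bench
- post (a point): top of the square 16 mm steel locking post (under the cap) on the front ledge, at x -84, y -55 mm of the unit, 132 mm above the bench; it stands 14 mm tall
- flap (a joint): flap of the unit, a plate 140 (x) x 170 (y) x 8 mm over the compartment: 0 = shut, grows as it swings up and back about its rear edge, 1.75 rad = stop. Stiff hinge: it stays at any angle; about 5 N along its arc at the bar opens it. The cap's flange overlaps its front edge while the cap is on
- flap_bar (a point): middle of the flap's handle, a round steel bar 10 mm thick, 90 mm long between two legs, parallel to the hinge; its axis is 42 mm above the flap's upper face, 25 mm behind the flap's front edge; 115 mm forward of (-x) and 50 mm above the hinge axis when shut. It can turn between the fingers
- flap_hinge (a point): middle of the flap's hinge axis, which runs along the unit's y, 70 mm behind the unit's origin (+x) and 110 mm above the bench
- cap_grip (a point): locking cap: black block 36 (x) x 26 (y) x 45 mm (z), flange 46 x 46 x 5 mm at its foot, hollow below, pushed 14 mm deep onto the post. Point on its upright axis, 28 mm above its underside, 17 mm below its top. Snug sprung fit: 6 to 12 N straight up frees it, clear after 14 mm; 60 g. Its x and y axes are the unit's at first
- filter_tab (a point): middle of the pull tab of the filter plate: white frame, grey filling, 100 (x) x 12 (y) x 70 mm (z), upright in a track under the flap; tab in the middle of its top edge, 36 (x) x 12 (y) x 20 mm (z). Point 80 mm above the plate's lower edge, 10 mm below the tab's top. Loose in the track (1.5 mm play), lower edge 12 mm above the bench; 0.1 to 0.2 kg
- blank: blanking plate in the other track: plain aluminium plate 100 x 12 x 40 mm without tab; origin in the middle of its lower edge; leave in place
- tray: fixed white open tray, 200 (x) x 160 (y) x 30 mm (z), walls and floor 5 mm; origin at the middle of its underside on the bench
- ink_jar: small grey ink jar with white lid, 44 mm across, 55 mm tall, standing between the two work places; bystander, leave alone; origin at the middle of its underside
- tape_roll: cardboard-brown tape roll lying flat, 90 mm across, 24 mm tall; bystander, leave alone; origin at the middle of its underside
- squeegee: wooden printing squeegee lying flat, 75 x 170 x 26 mm; bystander, leave alone; origin at the middle of its underside
- spatula: ink spatula with a wooden handle, lying flat; bystander, leave alone; origin at the middle of its underside
- ink_tub: white ink tub, 84 mm across, 85 mm tall; bystander, leave alone; origin at the middle of its underside
- ink_can: plain metal ink can, 72 mm across, 80 mm tall; bystander, leave alone; origin at the middle of its underside
Mind the look-alikes: they are no part of the job. There is more than one size of the part that bears cap_grip; the job needs the middle-sized.

How it is judged:
On the way, in this order (a step that is already met when the one before it is completed fails the run):
1. the locking cap lies in the tray, let go (x of cap_grip in the frame of tray between -0.1 and 0.1 m and y of cap_grip in the frame of tray between -0.08 and 0.08 m and height (world z) of cap_grip below 0.045 m and contact force between cap and the fingers below 0.1 N and linear speed of cap below 0.05 m/s), for 0.2 s.
2. the flap is swung open (value of joint flap above 1.4 rad), for 0.2 s.
3. the filter plate is drawn fully out of the unit, in the fingers (contact force between filter and the fingers above 1 N and contact force between filter and unit below 0.05 N and height (world z) of filter_tab above 0.19 m), for 0.1 s.
At the end, for the whole second after the job is handed in: Filter plate held in the fingers only, still, upright within 0.25 rad, tab within 60 mm of the tray middle from above, lower edge 60 mm or more above the bench; cap let go in the tray; flap past 1.4 rad; blanking plate within 12 mm and bystanders within 30 mm of their starts (all of step 1 and contact force between filter and the fingers above 1 N and contact force between filter and unit below 0.05 N and value of joint flap above 1.4 rad and height (world z) of filter_tab above 0.14 m and angle between filter_tab's own z axis and vertical below 0.25 rad and horizontal distance between filter_tab and tray below 0.06 m and linear speed of filter below 0.04 m/s and contact force between filter and tray below 0.05 N and contact force between filter and cap below 0.05 N and distance of blank from where it was at the start of the episode below 0.012 m and distance of each of ink_jar, tape_roll, squeegee, spatula, ink_tub, ink_can from where it was at the start of the episode below 0.03 m); the arm keeps its last pose, push and grip.
It fails at once if the cap is dropped or flung instead of laid down (contact force between cap and the fingers below 0.01 N and linear speed of cap above 1 m/s).
It fails at once if the blanking plate is pulled out (distance of blank from where it was at the start of the episode above 0.02 m).
It fails at once if a bystander is disturbed (distance of any of ink_jar, tape_roll, squeegee, spatula, ink_tub, ink_can from where it was at the start of the episode above 0.03 m).
It also fails if it takes over 72 s, if anything falls off the work surface, if the arm or the gripper's body presses on something with over 40 N, if the wrist force passes 120 N, or if a joint passes its speed limit or range.

ROBOT

A 6-joint arm with a two-finger parallel gripper is mounted at the origin on the work surface. World frame = base frame: x ahead of the robot, y to its left, z up, the work surface at z = 0. Lengths are in m, angles in rad, forces in N, time in s.
With the tool pointing down it reaches from about 0.225 to 0.875 m from the base axis. Payload 3.4 kg.
Tool frame: the origin (TCP) lies on the centre line of the jaws, within the pads' length; the fingertips stand 19 mm ahead of it and the grasp point (between the pads) is the TCP (nose_length is the distance from the TCP to the fingertips, in m); z points along the fingers, y is the direction in which the jaws open and shut (so a half turn about z gives the same grasp; the last joint's range is limited). The gripper opens to 85 mm and grips with 20 to 120 N. Pads are 22 mm wide; open, the fingers measure 114 mm over their backs; the gripper's body (76 mm by 85 mm) begins 54 mm behind the grasp point. The pads swing forward as they close: fully open they stand 13 mm farther back than shut.
Start: joints at [1.113, 0.276, 1.505, -0, 1.361, -0.121], TCP at [0.19, 0.543, 0.25] pointing down, gripper open.
Joint ranges: [-2.89, 2.89], [-0.75, 2.08], [0.22, 2.7], [-1.18, 4.32], [0.11, 2.71], [-2.7, 2.7]. Speed limits (rad/s): [2.57, 2.57, 3.14, 3.14, 3.14, 3.14].

INTERFACE

Orientations are given as a unit quaternion [w, x, y, z].
In Python, from rig import * gives the robot as it stands.
- The arm moves only by the shell command python3 -m jog 'ROWS' [OPENING] [FORCE]. ROWS is JSON, one flat list of numbers, 6 for each row, row after row: the shift along the tool's x, y, z in mm, then the turn, a rotation vector about the tool's x, y, z in degrees. In form: [tx, ty, tz, wx, wy, wz, tx, ty, tz, wx, wy, wz, ...]. A call has 1 to 10 rows; each row is the pose to reach, as a shift and turn from the pose commanded when the call began, along the tool's axes at that moment; what a row does not reach only later rows make up. A row lasts 1/8 s, in which the tool goes at most 62.5 mm and 10.7 degrees, less where a joint would pass 70% of its speed; a pose out of reach is approached as far as the arm can. A call with a gripper value outside its range is refused whole. OPENING is the closure, from 0 (fully open) to 1 (shut), set as the call begins (- or left out, the last holds). The fingers move at their own pace and stop on an object; FORCE is the grip in N (left out, the last holds). Time passes only in rows, so rows that repeat a pose let the fingers close. It gives the time, the measured TCP pose, the force and the opening at its end, in the units of the state.
- get_state(): the state, without advancing time (a new reading comes with each control period).
- get_image(name): name is "scene" or "top"; returns a dict with "frame" (400x640x3 uint8, red, green, blue), "camera_matrix" (3x3 intrinsics, pixels), "rvec" (rotation vector, rad) and "tvec" (3), from world to camera coordinates, as OpenCV has them. Camera axes: x right, y down, z forward; pixel columns grow to the right and rows downward; lengths in m; the calibration is good to about 2 mm. A picture is of the moment at which its call begins. There is no depth.
- sign_off(): hands the job in, once; it reports no verdict.
The state is a dict: "clock": time; "qpos": joint angles; "qd": joint speeds; "effort": joint torques, N m; "position": TCP position; "ee_rot": TCP orientation; "contact_force": force on the tool from outside, world axes, zero at the start; "moment": the same for the moment, N m; "width": finger opening in m.
Only numpy, scipy, OpenCV 4.12 (cv2) and the standard library are available. Lean on these libraries where they do the work, as an engineer would, in place of code of your own. Each camera call takes 0.05 s, during which the arm holds its last target.

## Working session

There is one attempt and no reset: what is moved stays moved. The work goes in short steps, Python scripts to look and compute and a shell command to move; the robot and the scene stay as the last step left them, time stands still between calls to the robot, and variables do not carry over. Pictures are saved under pics/ and viewed, and the job is handed in when it is done.

```bash
ls; mkdir -p pics
python3 - <<'E'
from rig import *
import cv2
for n in ("scene","top"):
    d=get_image(n); cv2.imwrite(f"pics/{n}0.png",d["frame"][:,:,::-1]); print(n,d["camera_matrix"],d["rvec"],d["tvec"])
s=get_state(); print(s)
E
```

```text
pics
scene [[440.25013535   0.         322.06083008]
 [  0.         440.25013535 198.43529292]
 [  0.           0.           1.        ]] [ 0.81930658  2.58672948 -1.0461293 ] [ 0.45409819 -0.13190474  1.54007414]
top [[374.60042756   0.         316.57564365]
 [  0.         374.60042756 205.51796205]
 [  0.           0.           1.        ]] [ 2.15486173 -2.12548538  0.1804475 ] [-0.03943995  0.55565938  1.04026606]
{'clock': 0.1, 'qpos': array([ 1.11302043e+00,  2.76530594e-01,  1.50600738e+00,  4.59755611e-05,
        1.36071875e+00, -1.20982221e-01]), 'qd': array([-0.00075613, -0.00087531, -0.00238059, -0.00050463,  0.00011475,
       -0.00336787]), 'effort': array([ 1.68102059e-03, -4.17702448e+01, -2.46402973e+01, -8.74186935e-05,
        5.81647459e-03,  3.70363989e-05]), 'position': array([0.18979886, 0.54230126, 0.24952652]), 'ee_rot': array([-2.58970059e-04,  1.67606765e-01,  9.85853579e-01, -7.91022798e-04]), 'contact_force': array([-0.46976011, -0.49281265, -1.47363859]), 'moment': array([ 0.01264702, -0.0439915 , -0.04642068]), 'width': 0.0855429706815386}
```

View pics/scene0.png

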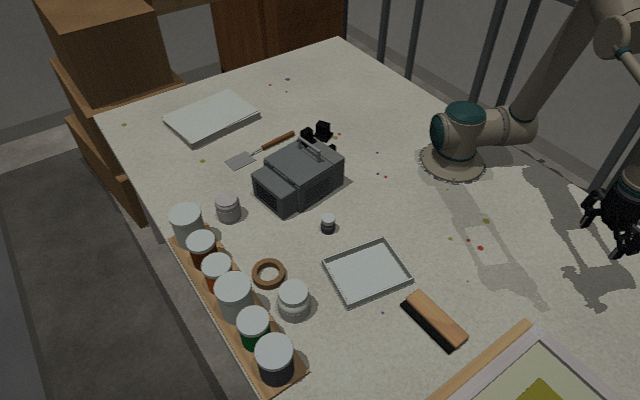

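View pics/top0.png

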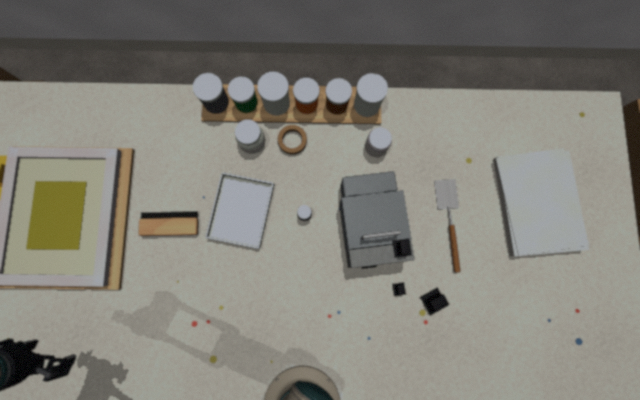

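```bash
cat > h.py <<'E'
from rig import *
import cv2, numpy as np
from scipy.spatial.transform import Rotation as R
def img(n,save=None,crop=None,s=1):
    d=get_image(n); f=d["frame"]
    if save:
        c=f if crop is None else f[crop[1]:crop[3],crop[0]:crop[2]]
        cv2.imwrite("pics/"+save,cv2.resize(c[:,:,::-1].copy(),None,fx=s,fy=s,interpolation=cv2.INTER_CUBIC))
    return d
def proj(d,P): return cv2.projectPoints(np.array(P,float).reshape(-1,3),d["rvec"],d["tvec"],d["camera_matrix"],None)[0].reshape(-1,2)
def ray(d,u,v,z):
    Rm=cv2.Rodrigues(d["rvec"])[0]; c=-Rm.T@d["tvec"].ravel()
    r=Rm.T@np.linalg.inv(d["camera_matrix"])@np.array([u,v,1.]); return c+r*(z-c[2])/r[2]
def q(s): w=s["ee_rot"]; return R.from_quat([w[1],w[2],w[3],w[0]])
E
python3 - <<'E'
from h import *
d=img("top","t1.png",(320,160,470,320),5)
e=img("scene","s1.png",(230,110,370,225),5.5)
for n,p,z in [("capon",(402,247),.16),("small",(399,289),.03),("large",(433,300),.04),("jar",(304,213),.055),("tray",(241,212),.015)]: print(n,ray(d,*p,z))
Rm=cv2.Rodrigues(d["rvec"])[0]; print(-Rm.T@d["tvec"].ravel())
E
```

```text
capon [ 0.43356852 -0.24999118  0.16      ]
small [ 0.32176746 -0.26912327  0.03      ]
large [ 0.29336908 -0.36166561  0.04      ]
jar [0.53233824 0.00393464 0.055     ]
tray [0.53836557 0.1919024  0.015     ]
[ 0.38147517 -0.02580498  1.11636783]
```

View pics/t1.png

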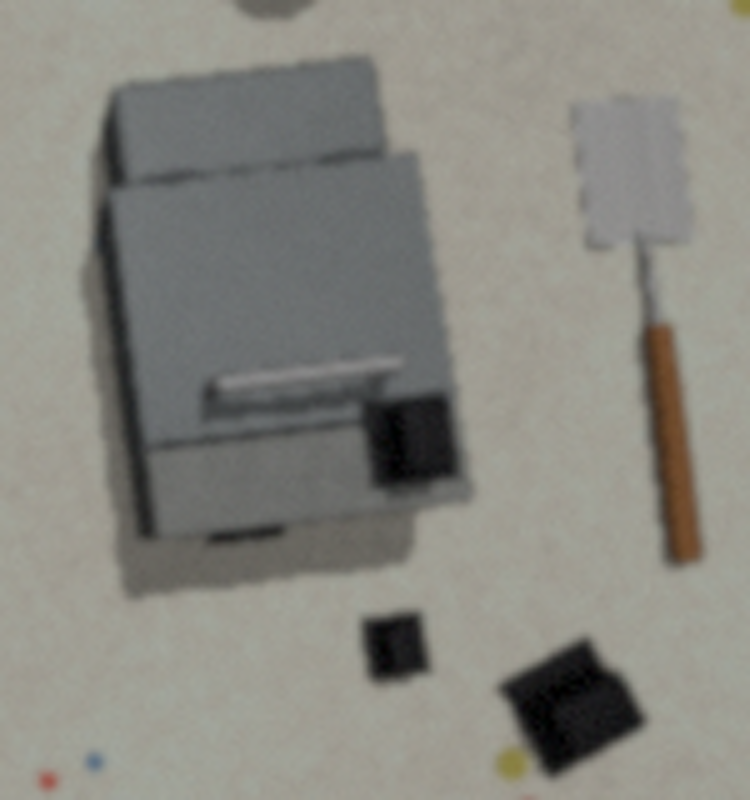

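View pics/s1.png

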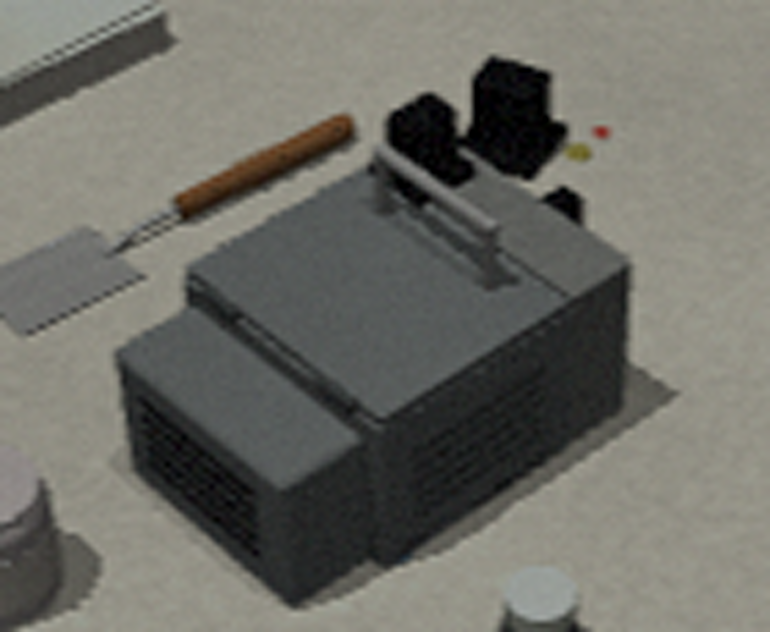

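```bash
cat > fit.py <<'E'
from h import *
from scipy.optimize import least_squares
d=get_image("top"); e=get_image("scene")
T=[((70,85,118),(112,195)),((70,-85,118),(416,152)),((-70,85,118),(150,443)),((-120,85,118),(145,538)),((-120,-85,118),(470,492)),((-45,45,160),(215,384)),((-45,-45,160),(403,362))]
S=[((70,85,118),(383,420)),((70,-85,118),(188,272)),((-120,85,118),(628,262)),((-70,85,118),(570,295)),((-45,45,163),(497,228)),((-45,-45,163),(378,148))]
A=[(np.array(p)/1e3,(np.array(c)+.5)/5-.5+[320,160]) for p,c in T]; B=[(np.array(p)/1e3,(np.array(c)+.5)/5.5-.5+[230,110]) for p,c in S]
def w(x,p): c,s=np.cos(x[2]),np.sin(x[2]); return np.array([x[0]+c*p[0]-s*p[1],x[1]+s*p[0]+c*p[1],p[2]])
def res(x,wh=3):
    r=[]
    if wh&1: r+=[proj(d,w(x,p))[0]-c for p,c in A]
    if wh&2: r+=[proj(e,w(x,p))[0]-c for p,c in B]
    return np.array(r).ravel()
for wh in(1,2,3):
    r=least_squares(res,[.5,-.18,0],args=(wh,)); print(wh,r.x,np.degrees(r.x[2])); print(res(r.x,wh).reshape(-1,2).round(1).tolist())
x=r.x
for n,p in dict(capgrip=(-84,-55,146),bar=(-45,0,160),hinge=(70,0,110),t1=(0,30,92),t2=(0,-30,92)).items(): print(n,w(x,np.array(p)/1e3).round(4))
E
python3 fit.py
python3 - <<'E'
from h import *
img("top","t2.png",(190,160,320,270),6); img("scene","s2.png",(310,200,430,310),6)
E
```

```text
1 [ 0.51061148 -0.19133117  0.13405784] 7.680948668645289
[[-0.8, -1.6], [0.2, -0.3], [-1.5, 0.3], [2.0, 0.3], [0.7, 1.6], [1.2, -0.3], [-1.7, -0.1]]
2 [ 0.51386791 -0.18933926  0.15469741] 8.863508847661015
[[0.4, 0.3], [-1.0, -0.5], [1.2, -0.5], [0.4, 0.9], [-1.3, -0.8], [0.3, 0.3]]
3 [ 0.51149135 -0.19102794  0.13854367] 7.937967783684514
[[-1.1, -1.8], [-0.1, -0.8], [-1.5, 0.1], [2.1, 0.1], [0.7, 1.1], [1.1, -0.6], [-1.8, -0.6], [0.2, -0.3], [-0.5, -1.4], [1.6, -0.6], [0.7, 0.7], [-1.0, -1.1], [0.9, -0.2]]
capgrip [ 0.4359 -0.2571  0.146 ]
bar [ 0.4669 -0.1972  0.16  ]
hinge [ 0.5808 -0.1814  0.11  ]
t1 [ 0.5073 -0.1613  0.092 ]
t2 [ 0.5156 -0.2207  0.092 ]
```

View pics/t2.png

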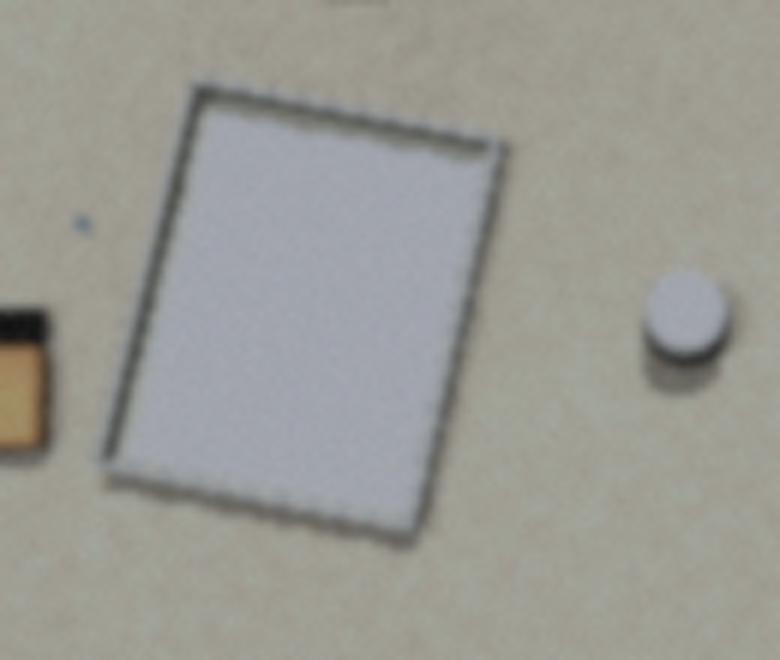

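View pics/s2.png

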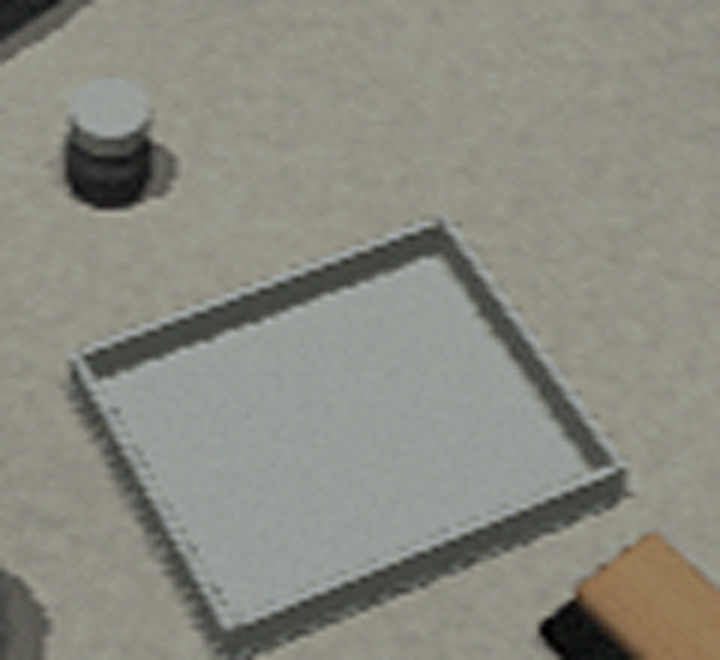

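```bash
cat > ov.py <<'E'
import sys
exec(open('fit.py').read().split("for wh in")[0])
X=[float(v) for v in sys.argv[1:4]]; X[2]=np.radians(X[2])
segs=[]
def rect(x0,x1,y0,y1,z): c=[(x0,y0,z),(x1,y0,z),(x1,y1,z),(x0,y1,z)]; segs.extend(zip(c,c[1:]+c[:1]))
rect(-120,-70,-85,85,118);rect(-70,70,-85,85,118);segs.append(((-45,-45,160),(-45,45,160)))
rect(-102,-66,-68,-42,163); rect(-107,-61,-78,-32,123)
for nm,g,cr,s in(("top",d,(320,160,470,320),5),("scene",e,(230,110,370,225),5.5)):
    f=g["frame"][cr[1]:cr[3],cr[0]:cr[2],::-1].copy(); f=cv2.resize(f,None,fx=s,fy=s,interpolation=cv2.INTER_CUBIC)
    for a,b in segs:
        p=[tuple(int(t) for t in ((proj(g,w(X,np.array(v)/1e3))[0]-cr[:2]+.5)*s)) for v in(a,b)]
        cv2.line(f,p[0],p[1],(0,255,0),1)
    cv2.imwrite(f"pics/ov_{nm}_{sys.argv[4]}.png",f)
E
python3 ov.py .5115 -.191 7.94 a
```

```text
(no output)
```

View pics/ov_top_a.png

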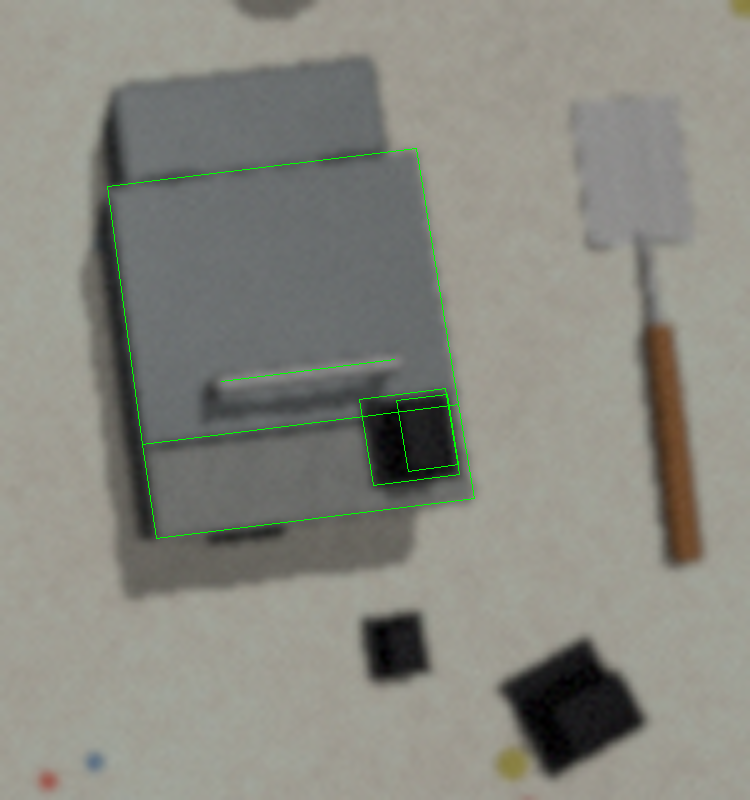

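View pics/ov_scene_a.png

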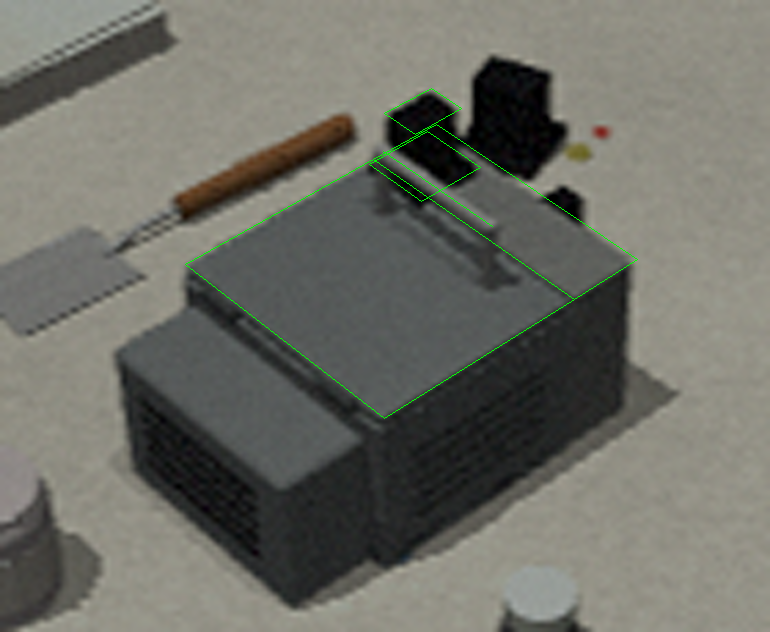

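```bash
cat >> h.py <<'E'
U=(.5105,-.191,np.radians(7.9))
def uw(p):
    p=np.array(p,float)/1e3; c,s=np.cos(U[2]),np.sin(U[2]); return np.array([U[0]+c*p[0]-s*p[1],U[1]+s*p[0]+c*p[1],p[2]])
def down(yaw): # tool z down, tool x at yaw (deg) in world
    c,s=np.cos(np.radians(yaw)),np.sin(np.radians(yaw)); x=np.array([c,s,0]);z=np.array([0,0,-1.]); return R.from_matrix(np.c_[x,np.cross(z,x),z])
def delta(P,Rt,s=None):
    s=s or get_state(); r=q(s); return (r.inv().apply(np.array(P)-s["position"])*1e3).round(1), np.degrees((r.inv()*Rt).as_rotvec()).round(1)
def yaw(s): x=q(s).as_matrix()[:,0]; return np.degrees(np.arctan2(x[1],x[0]))
E
python3 - <<'E'
from h import *
s=get_state(); print(q(s).as_matrix().round(3),yaw(s))
g=uw((-84,-55,149)); print("cap",g)
for y in(7.9,-172.1): print(y,delta(g+[0,0,.101],down(y)))
d=get_image("top")
c=[ray(d,(a+.5)/6-.5+190,(b+.5)/6-.5+160,.03) for a,b in((195,85),(508,147),(415,540),(105,475))]
c=np.array(c); print(c.round(3),c.mean(0),[np.linalg.norm(c[i]-c[i-1]).round(3) for i in range(4)])
e=get_image("scene")
c=[ray(e,(a+.5)/6-.5+310,(b+.5)/6-.5+200,.03) for a,b in((440,220),(72,360),(222,632),(627,470))]
c=np.array(c); print(c.round(3),c.mean(0),[np.linalg.norm(c[i]-c[i-1]).round(3) for i in range(4)])
E
```

```text
[[-0.944  0.33   0.   ]
 [ 0.33   0.944 -0.   ]
 [-0.    -0.    -1.   ]] 160.7044309001335
cap [ 0.43485666 -0.25702336  0.149     ]
7.9 (array([-4.953e+02, -6.739e+02,  3.000e-01]), array([  0. ,   0. , 152.8]))
-172.1 (array([-4.953e+02, -6.739e+02,  3.000e-01]), array([ -0. ,   0. , -27.2]))
[[0.65  0.25  0.03 ]
 [0.621 0.094 0.03 ]
 [0.428 0.133 0.03 ]
 [0.457 0.283 0.03 ]] [0.53897237 0.19021651 0.03      ] [np.float64(0.196), np.float64(0.159), np.float64(0.197), np.float64(0.153)]
[[0.44  0.137 0.03 ]
 [0.631 0.103 0.03 ]
 [0.66  0.253 0.03 ]
 [0.465 0.292 0.03 ]] [0.54901724 0.1963788  0.03      ] [np.float64(0.157), np.float64(0.194), np.float64(0.153), np.float64(0.199)]
```

```bash
python3 -m jog '[-495,-674,0,0,0,152.8,-495,-674,0,0,0,152.8,-495,-674,0,0,0,152.8,-495,-674,0,0,0,152.8,-495,-674,0,0,0,152.8,-495,-674,0,0,0,152.8,-495,-674,0,0,0,152.8,-495,-674,0,0,0,152.8,-495,-674,0,0,0,152.8,-495,-674,0,0,0,152.8]' 0.2 40
cat > cur.py <<'E'
from h import *
import sys
s=get_state(); print(round(s["clock"],2),"pos",s["position"].round(4),"yaw",yaw(s).round(2),"tilt",np.degrees(np.arccos(-q(s).as_matrix()[2,2])).round(2),"q",s["qpos"].round(2),"F",s["contact_force"].round(1),"w",round(s["width"],4))
if len(sys.argv)>4: print(delta([float(v) for v in sys.argv[1:4]],down(float(sys.argv[4])),s))
E
python3 cur.py .4349 -.257 .25 7.9
```

```text
clock: 1.85
position: [0.3731, -0.0571, 0.2508]
ee_rot: [0.0, 0.895, 0.445, 0.001]
contact_force: [1.5, 0.3, 0.5]
width: 0.0684
1.85 pos [ 0.3731 -0.0571  0.2508] yaw 52.88 tilt 0.12 q [-0.34 -0.03  1.87  0.    1.3   0.31] F [1.5 0.3 0.5] w 0.0684
(array([-122.1,  169.9,    0.9]), array([ 0.1, -0.1, 45. ]))
```

```bash
python3 -m jog '[0,0,0,0,0,0,0,0,0,0,0,0]'; python3 cur.py .4349 -.257 .25 7.9
```

```text
clock: 2.1
position: [0.3723, -0.0548, 0.2501]
ee_rot: [-0.001, 0.894, 0.448, -0.0]
contact_force: [0.2, -0.5, -0.5]
width: 0.0684
2.1 pos [ 0.3723 -0.0548  0.2501] yaw 53.24 tilt 0.08 q [-0.33 -0.03  1.87  0.    1.3   0.31] F [ 0.2 -0.5 -0.5] w 0.0684
(array([-1.245e+02,  1.711e+02, -1.000e-01]), array([-0.1,  0. , 45.3]))
```

```bash
python3 -m jog '[-124.5,171,0,0,0,45.3,-124.5,171,0,0,0,45.3,-124.5,171,0,0,0,45.3,-124.5,171,0,0,0,45.3,-124.5,171,0,0,0,45.3,-124.5,171,0,0,0,45.3,-124.5,171,0,0,0,45.3]'; python3 cur.py .4349 -.257 .149 7.9
python3 - <<'E'
from h import *
img("top","t3.png",(340,180,460,320),5); img("scene","s3.png",(230,60,390,200),5)
E
```

```text
clock: 2.98
position: [0.4356, -0.2553, 0.2504]
ee_rot: [-0.0, 0.997, 0.071, 0.0]
contact_force: [0.1, 0.7, 0.1]
width: 0.068
2.98 pos [ 0.4356 -0.2553  0.2504] yaw 8.17 tilt 0.02 q [-0.67  0.17  1.65  0.    1.32  0.76] F [0.1 0.7 0.1] w 0.068
(array([ -0.9,   1.6, 101.4]), array([-0. , -0. ,  0.3]))
```

View pics/s3.png

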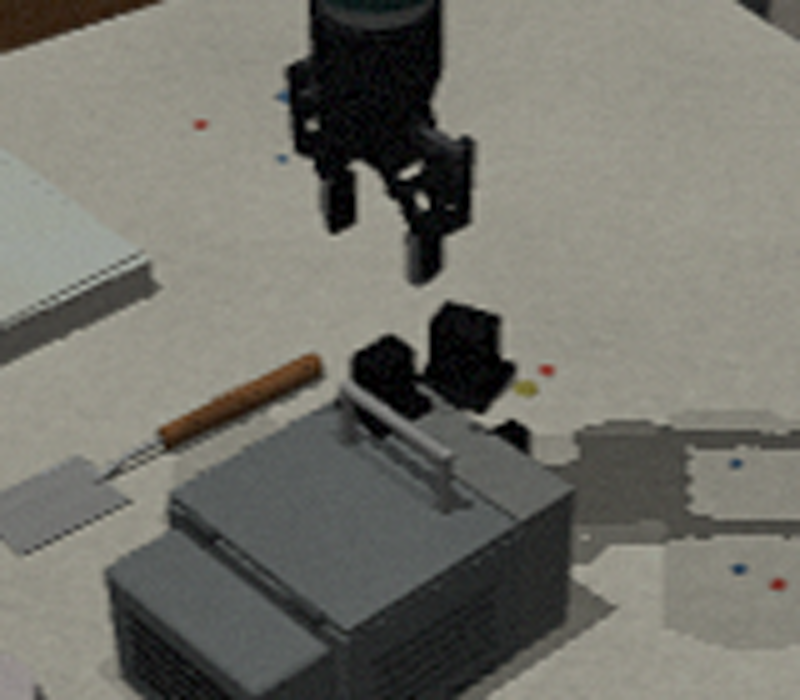

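View pics/t3.png

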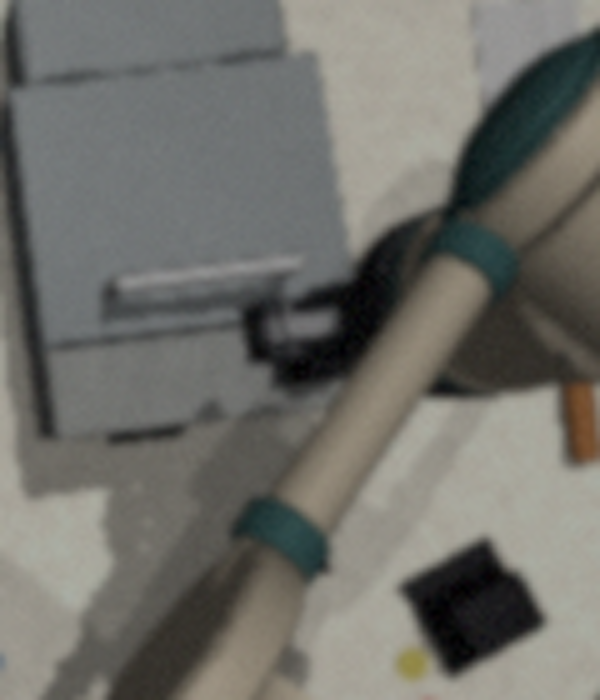

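Candidates for the cap (top view): the block on the post at (402,247), a small loose one at (399,289) and a large loose one at (433,300). The middle-sized one is on the post, and both close crops confirm it. The fingers are in line with the cap, so I'm descending.

```bash
python3 -m jog '[-1,1.5,50,0,0,0.3,-1,1.5,80,0,0,0.3,-1,1.5,95,0,0,0.3,-1,1.5,101,0,0,0.3,-1,1.5,101,0,0,0.3,-1,1.5,101,0,0,0.3]'; python3 cur.py .4349 -.257 .149 7.9
python3 -m jog '[0,0,0,0,0,0,0,0,0,0,0,0,0,0,0,0,0,0,0,0,0,0,0,0,0,0,0,0,0,0]' 1 40 ; python3 cur.py
```

```text
clock: 3.82
position: [0.4353, -0.2592, 0.1504]
ee_rot: [0.001, 0.998, 0.067, 0.001]
contact_force: [-0.9, -0.4, 0.5]
width: 0.0684
3.83 pos [ 0.4353 -0.2592  0.1504] yaw 7.68 tilt 0.13 q [-0.67  0.25  1.81  0.    1.08  0.76] F [-0.9 -0.4  0.5] w 0.0684
(array([-0.1, -2.2,  1.4]), array([ 0.1, -0.1, -0.2]))
clock: 4.45
position: [0.4348, -0.2588, 0.1497]
ee_rot: [0.0, 0.998, 0.067, 0.0]
contact_force: [-0.6, 0.0, 5.0]
width: 0.0259
4.45 pos [ 0.4348 -0.2588  0.1497] yaw 7.68 tilt 0.04 q [-0.67  0.25  1.81  0.    1.08  0.76] F [-0.6  0.   5. ] w 0.0259
```

```bash
python3 -m jog '[0,0,-3,0,0,0,0,0,-7,0,0,0,0,0,-12,0,0,0,0,0,-17,0,0,0,0,0,-25,0,0,0,0,0,-50,0,0,0,0,0,-90,0,0,0,0,0,-110,0,0,0]' ; python3 cur.py .51 .20 .255 7.9
python3 - <<'E'
from h import *
img("scene","s4.png",(230,60,390,200),5)
E
```

```text
clock: 5.45
position: [0.4352, -0.2593, 0.2626]
ee_rot: [0.002, 0.998, 0.067, 0.002]
contact_force: [-0.2, 0.1, -0.7]
width: 0.0252
5.45 pos [ 0.4352 -0.2593  0.2626] yaw 7.68 tilt 0.25 q [-0.67  0.16  1.63 -0.    1.35  0.76] F [-0.2  0.1 -0.7] w 0.0252
(array([ 135.5, -445.2,    6.5]), array([ 0.2, -0.2, -0.2]))
```

View pics/s4.png

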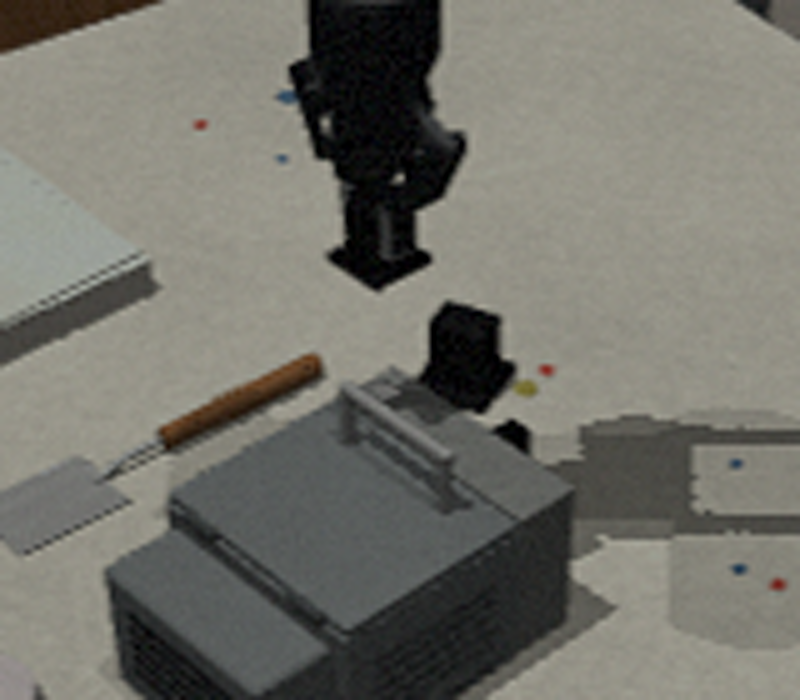

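```bash
python3 -m jog '[8,-30,0,0,0,0,24,-80,0,0,0,0,41,-135,0,0,0,0,58,-190,0,0,0,0,75,-245,0,0,0,0,92,-300,0,0,0,0,107,-350,0,0,0,0,120,-395,0,0,0,0,130,-430,0,0,0,0,135.5,-445,0,0,0,0]' ; python3 -m jog '[0,0,0,0,0,0,0,0,0,0,0,0]'; python3 cur.py .502 .20 .0385 7.9
python3 - <<'E'
from h import *
img("top","t5.png",(180,140,320,280),4)
E
```

```text
clock: 6.75
position: [0.5092, 0.2021, 0.2593]
ee_rot: [0.0, 0.998, 0.068, -0.0]
contact_force: [-0.3, -0.9, -0.9]
width: 0.0255
clock: 7.0
position: [0.5092, 0.1992, 0.2593]
ee_rot: [0.001, 0.998, 0.066, -0.0]
contact_force: [0.1, -0.5, -0.9]
width: 0.0258
7.0 pos [0.5092 0.1992 0.2593] yaw 7.62 tilt 0.06 q [ 0.25  0.23  1.55 -0.    1.37  1.68] F [ 0.1 -0.5 -0.9] w 0.0258
(array([ -6.9,  -2. , 220.8]), array([ 0.1,  0. , -0.3]))
```

View pics/t5.png

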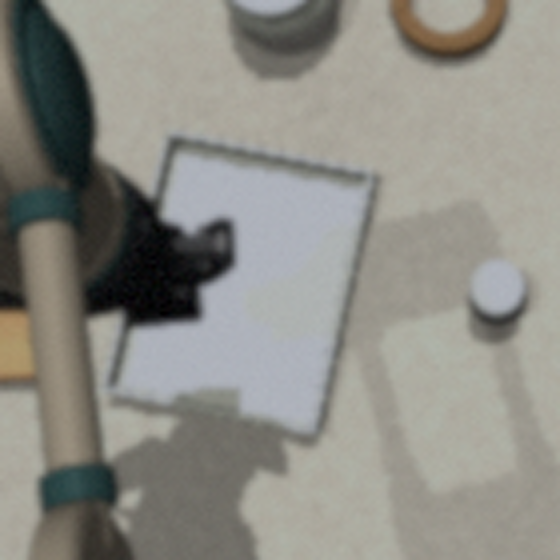

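```bash
python3 -m jog '[-6,0,40,0,0,0,-6,0,90,0,0,0,-6,0,140,0,0,0,-6,0,180,0,0,0,-6,0,205,0,0,0,-6,0,214,0,0,0,-6,0,218,0,0,0,-6,0,220,0,0,0,-6,0,220.5,0,0,0]' ; python3 -m jog '[0,0,0,0,0,0]'; python3 cur.py .502 .20 .0385 7.9
```

```text
clock: 8.18
position: [0.5041, 0.1998, 0.0397]
ee_rot: [-0.0, 0.998, 0.067, 0.001]
contact_force: [0.3, 0.2, -0.4]
width: 0.0257
clock: 8.3
position: [0.5039, 0.1998, 0.0394]
ee_rot: [-0.0, 0.998, 0.067, 0.001]
contact_force: [-0.0, 0.2, -0.1]
width: 0.0254
8.3 pos [0.5039 0.1998 0.0394] yaw 7.68 tilt 0.08 q [0.25 0.43 1.87 0.   0.84 1.69] F [-0.   0.2 -0.1] w 0.0254
(array([-1.8, -0.4,  0.9]), array([-0. , -0.1, -0.2]))
```

```bash
python3 -m jog '[0,0,1,0,0,0,0,0,2,0,0,0,0,0,2.5,0,0,0]'; python3 -m jog '[0,0,0,0,0,0,0,0,0,0,0,0,0,0,0,0,0,0,0,0,0,0,0,0,0,0,0,0,0,0]' 0.45;  python3 -m jog '[0,0,-10,0,0,0,0,0,-50,0,0,0,0,0,-100,0,0,0,0,0,-150,0,0,0,0,0,-200,0,0,0,0,0,-225,0,0,0]'; python3 cur.py
python3 - <<'E'
from h import *
img("top","t6.png",(180,140,320,280),4)
img("scene","s6.png",(310,180,450,320),4)
E
```

```text
clock: 8.68
position: [0.5035, 0.1997, 0.0367]
ee_rot: [-0.0, 0.998, 0.067, 0.0]
contact_force: [-1.9, -0.6, 6.9]
width: 0.0257
clock: 9.3
position: [0.5035, 0.1997, 0.0362]
ee_rot: [-0.0, 0.998, 0.067, -0.0]
contact_force: [-0.1, 0.1, 0.7]
width: 0.0469
clock: 10.05
position: [0.5044, 0.1999, 0.2654]
ee_rot: [-0.001, 0.998, 0.067, 0.003]
contact_force: [0.6, -0.1, 0.7]
width: 0.0469
10.05 pos [0.5044 0.1999 0.2654] yaw 7.68 tilt 0.34 q [0.25 0.22 1.55 0.   1.37 1.69] F [ 0.6 -0.1  0.7] w 0.0469
```

View pics/s6.png

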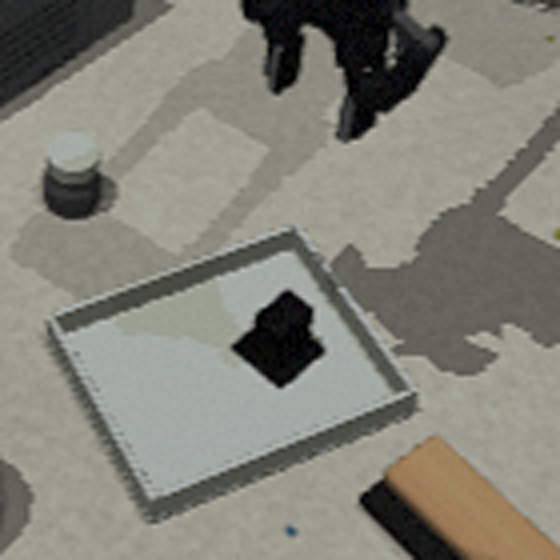

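Cap stands upright in the tray at crop (283,340), fingers clear of it. Next, the bar.

Run:
```python
from h import *
b=uw((-45,0,160)); print(b, delta(b+[0,0,.1],down(97.9)))
```

```text
[ 0.46592707 -0.197185    0.16      ] (array([-92. , 388.5,   4.4]), array([  0.3,  -0.4, -90.2]))
```

```bash
python3 -m jog '[-92,388.5,0,0,0,-90.2,-92,388.5,0,0,0,-90.2,-92,388.5,0,0,0,-90.2,-92,388.5,0,0,0,-90.2,-92,388.5,0,0,0,-90.2,-92,388.5,0,0,0,-90.2,-92,388.5,0,0,0,-90.2,-92,388.5,0,0,0,-90.2,-92,388.5,0,0,0,-90.2,-92,388.5,0,0,0,-90.2]' ; python3 -m jog '[0,0,0,0,0,0,0,0,0,0,0,0]'; python3 cur.py .4659 -.1972 .16 97.9
python3 - <<'E'
from h import *
img("top","t7.png",(320,160,460,300),4)
img("scene","s7.png",(230,60,390,200),4.5)
E
```

```text
clock: 11.4
position: [0.4633, -0.1977, 0.2599]
ee_rot: [-0.001, 0.657, 0.754, -0.0]
contact_force: [-0.1, 0.1, -0.1]
width: 0.047
clock: 11.65
position: [0.4638, -0.1974, 0.2607]
ee_rot: [-0.001, 0.657, 0.754, -0.0]
contact_force: [-0.2, -0.9, 0.9]
width: 0.047
11.65 pos [ 0.4638 -0.1974  0.2607] yaw 97.84 tilt 0.07 q [-0.54  0.16  1.63  0.    1.35 -0.68] F [-0.2 -0.9  0.9] w 0.047
(array([ -0.2,   2.1, 100.7]), array([-0.1, -0. , -0.1]))
```

View pics/s7.png

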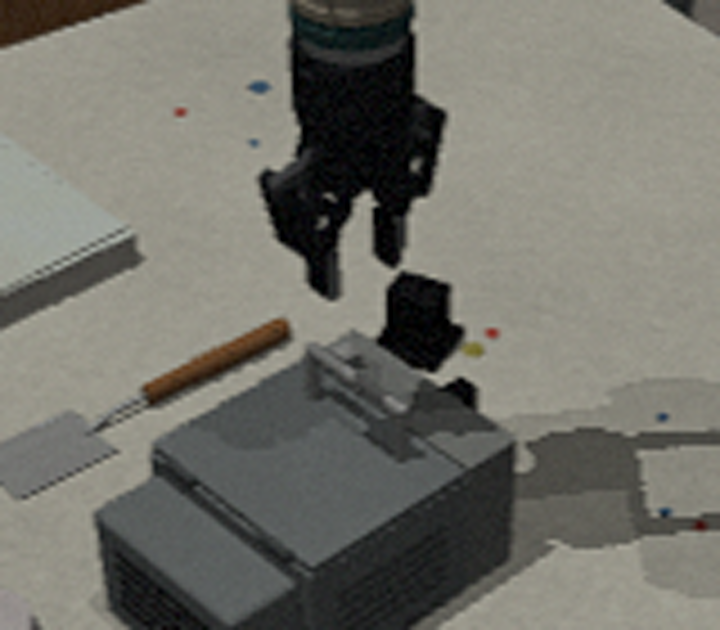

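View pics/t7.png

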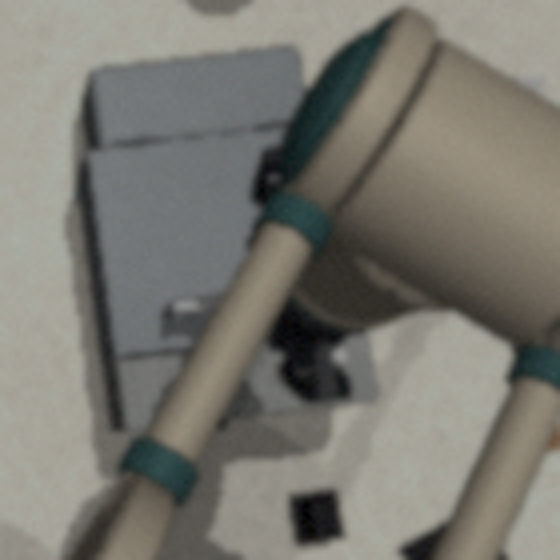

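```bash
python3 -m jog '[0,2,40,0,0,0,0,2,70,0,0,0,0,2,90,0,0,0,0,2,100,0,0,0,0,2,100,0,0,0]' ;python3 cur.py; python3 -m jog '[0,0,0,0,0,0,0,0,0,0,0,0,0,0,0,0,0,0,0,0,0,0,0,0,0,0,0,0,0,0]' 1 30; python3 cur.py .4659 -.1972 .16 97.9
```

```text
clock: 12.38
position: [0.466, -0.1972, 0.161]
ee_rot: [-0.0, 0.657, 0.754, -0.0]
contact_force: [-0.1, -0.1, -0.2]
width: 0.0471
12.38 pos [ 0.466  -0.1972  0.161 ] yaw 97.87 tilt 0.05 q [-0.54  0.24  1.79  0.    1.11 -0.68] F [-0.1 -0.1 -0.2] w 0.0471
clock: 13.0
position: [0.4653, -0.1978, 0.1622]
ee_rot: [-0.0, 0.657, 0.754, -0.001]
contact_force: [-5.0, -1.7, 5.7]
width: 0.0088
13.0 pos [ 0.4653 -0.1978  0.1622] yaw 97.9 tilt 0.1 q [-0.54  0.24  1.79 -0.    1.11 -0.68] F [-5.  -1.7  5.7] w 0.0088
(array([0.5, 0.7, 2.2]), array([-0.1,  0.1, -0. ]))
```

Run:
```python
import numpy as np
for t in list(range(0,100,8))+[98,99,100]:
    f=np.radians(t)+np.arctan2(50,115); print(t,(115-125.4*np.cos(f)).round(1),(-(125.4*np.sin(f)-50)).round(1))
```

```text
0 -0.0 -0.0
8 8.1 -15.5
16 18.2 -29.8
24 30.3 -42.5
32 44.0 -53.3
40 59.0 -62.2
48 75.2 -68.9
56 92.1 -73.3
64 109.5 -75.3
72 127.0 -74.8
80 144.3 -71.9
88 161.0 -66.7
96 176.7 -59.1
98 180.5 -56.9
99 182.4 -55.8
100 184.2 -54.6
```

```bash
python3 -m jog '[0,4,-8,0,0,0,0,8,-15.5,0,0,0,0,18,-30,0,0,0,0,30,-42.5,0,0,0,0,44,-53.5,0,0,0]' ;python3 cur.py
python3 - <<'E'
from h import *
img("scene","s8.png",(230,60,390,200),4.5)
E
```

```text
clock: 13.62
position: [0.505, -0.1923, 0.2149]
ee_rot: [-0.004, 0.657, 0.754, -0.005]
contact_force: [-11.6, -4.6, 6.6]
width: 0.0087
13.62 pos [ 0.505  -0.1923  0.2149] yaw 97.91 tilt 0.66 q [-0.49  0.25  1.63 -0.01  1.27 -0.62] F [-11.6  -4.6   6.6] w 0.0087
```

View pics/s8.png

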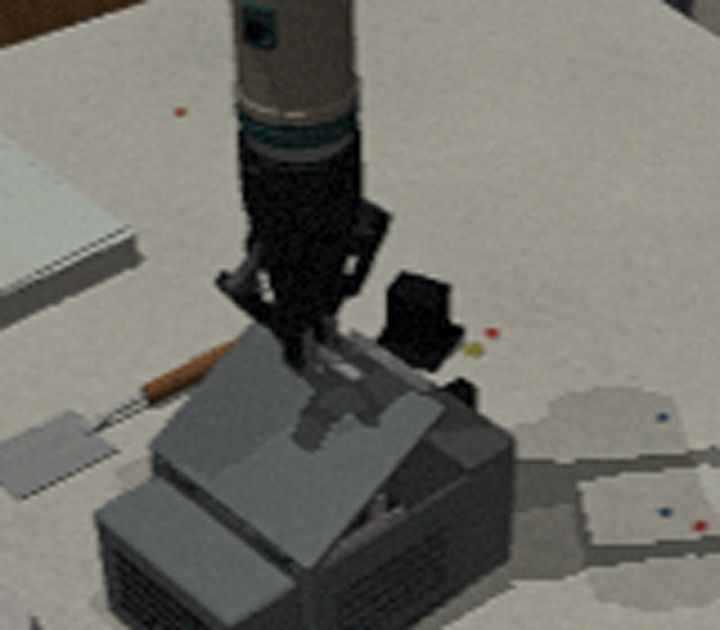

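```bash
python3 -m jog '[0,15,-9,0,0,0,0,31,-15.5,0,0,0,0,48,-20,0,0,0,0,65.5,-22,0,0,0,0,83,-21.5,0,0,0,0,100,-18.5,0,0,0]' ;python3 cur.py; python3 -m jog '[0,17,5.5,0,0,0,0,33,13,0,0,0,0,36.5,15,0,0,0,0,36.5,15,0,0,0]' ;python3 cur.py;  python3 - <<'E'
from h import *
img("scene","s9.png",(230,40,390,210),4.5)
img("top","t9.png",(320,140,460,300),4)
E
```

```text
clock: 14.42
position: [0.6087, -0.178, 0.2341]
ee_rot: [0.0, 0.657, 0.754, -0.001]
contact_force: [-4.1, -2.2, 0.5]
width: 0.0087
14.43 pos [ 0.6087 -0.178   0.2341] yaw 97.86 tilt 0.08 q [-0.39  0.37  1.4  -0.    1.37 -0.53] F [-4.1 -2.2  0.5] w 0.0087
clock: 14.92
position: [0.6463, -0.1728, 0.2175]
ee_rot: [0.001, 0.657, 0.754, 0.001]
contact_force: [2.1, -3.4, -1.0]
width: 0.0091
14.93 pos [ 0.6463 -0.1728  0.2175] yaw 97.88 tilt 0.11 q [-0.37  0.43  1.34  0.    1.36 -0.5 ] F [ 2.1 -3.4 -1. ] w 0.0091
```

View pics/s9.png

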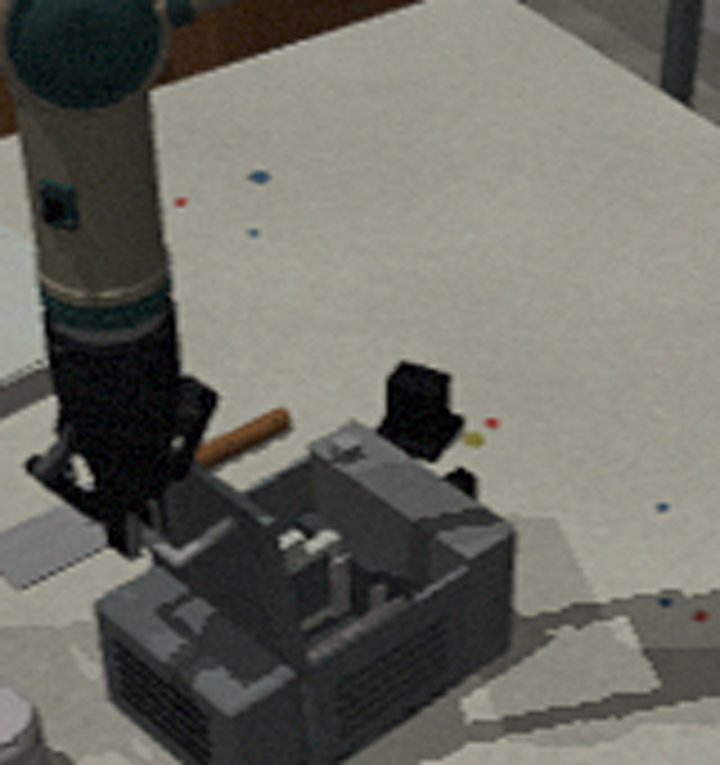

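View pics/t9.png

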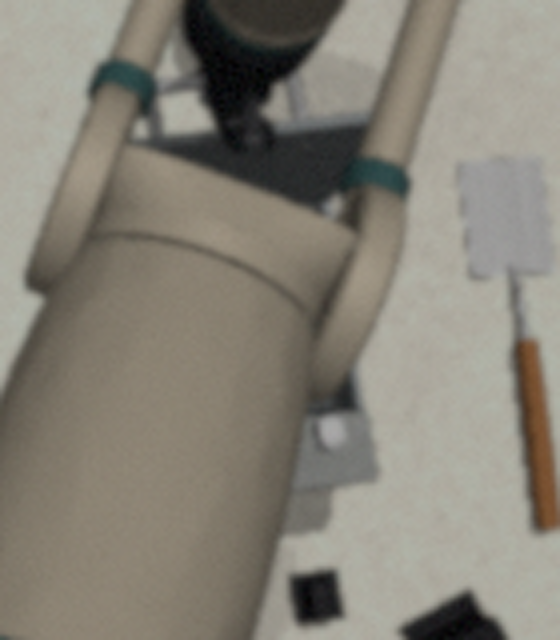

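```bash
python3 -m jog '[0,0,0,0,0,0,0,0,0,0,0,0,0,0,0,0,0,0]' 0.78; python3 -m jog '[0,1,-10,0,0,0,0,2,-25,0,0,0,0,3,-45,0,0,0,0,4,-75,0,0,0,0,4,-110,0,0,0,0,4,-130,0,0,0]' ;python3 cur.py
```

```text
clock: 15.4
position: [0.6453, -0.172, 0.2188]
ee_rot: [0.0, 0.657, 0.754, 0.001]
contact_force: [3.3, 1.0, 1.4]
width: 0.0185
clock: 16.15
position: [0.6489, -0.1723, 0.3517]
ee_rot: [0.002, 0.657, 0.754, 0.0]
contact_force: [0.2, 0.3, -0.0]
width: 0.0188
16.15 pos [ 0.6489 -0.1723  0.3517] yaw 97.86 tilt 0.18 q [-0.36  0.39  1.08 -0.    1.66 -0.5 ] F [ 0.2  0.3 -0. ] w 0.0188
```

```bash
python3 -m jog '[190,-130,0,0,0,90,190,-130,0,0,0,90,190,-130,0,0,0,90,190,-130,0,0,0,90,190,-130,0,0,0,90,190,-130,0,0,0,90,190,-130,0,0,0,90,190,-130,0,0,0,90,190,-130,0,0,0,90]' ;python3 cur.py;  python3 - <<'E'
from h import *
img("scene","s10.png",(230,70,390,210),5)
img("top","t10.png",(320,140,460,300),4.5)
E
```

```text
clock: 17.27
position: [0.4937, -0.0018, 0.3495]
ee_rot: [0.0, 0.998, 0.067, 0.0]
contact_force: [-0.5, -0.1, 0.6]
width: 0.0186
17.27 pos [ 0.4937 -0.0018  0.3495] yaw 7.7 tilt 0.04 q [-0.14  0.11  1.48 -0.    1.55  1.29] F [-0.5 -0.1  0.6] w 0.0186
```

View pics/s10.png

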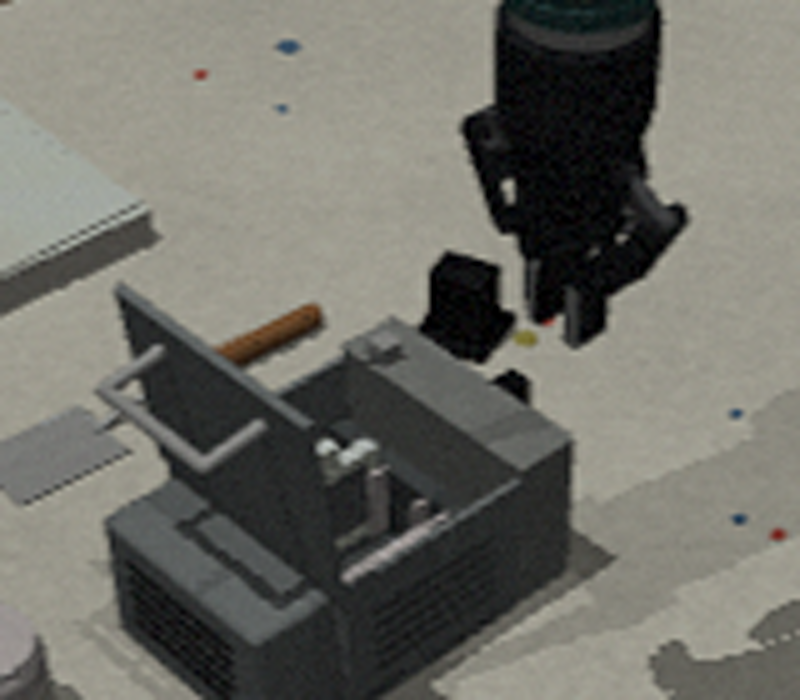

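View pics/t10.png

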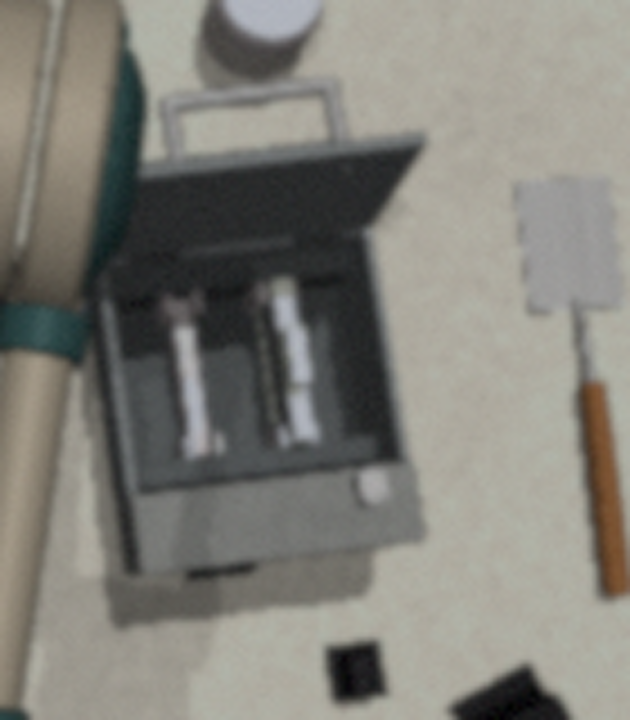

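Run:
```python
from h import *
d=get_image("top"); 
for p in [(0,-30,102),(18,-36,102),(-18,-24,102),(0,-30,82),(-50,-30,82),(50,-30,82),(0,30,52),(-50,30,52),(50,30,52)]: print(p,((proj(d,uw(p))[0]-[320,140]+.5)*4.5).round())
img("top","t11.png",(360,190,405,245),12)
for p in [(-18,-24),(-18,-36),(18,-24),(18,-36)]: print(((proj(d,uw((*p,102)))[0]-[360,190]+.5)*12).round())
```

```text
(0, -30, 102) [298. 354.]
(18, -36, 102) [303. 324.]
(-18, -24, 102) [293. 384.]
(0, -30, 82) [292. 358.]
(-50, -30, 82) [304. 438.]
(50, -30, 82) [279. 279.]
(0, 30, 52) [190. 376.]
(-50, 30, 52) [201. 454.]
(50, 30, 52) [178. 298.]
[300. 425.]
[352. 419.]
[276. 269.]
[328. 263.]
```

View pics/t11.png

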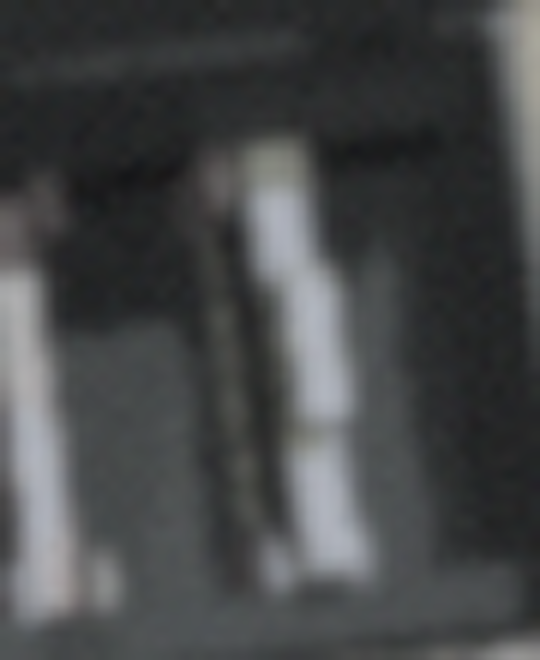

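Run:
```python
from h import *
t=uw((0,-30,300));print(t,delta(t,down(7.9)))
```

```text
[ 0.51462334 -0.22071528  0.3       ] (array([ -9.8, 219.7,  49.1]), array([ 0., -0.,  0.]))
```

```bash
python3 -m jog '[-2,45,0,0,0,0,-4,95,10,0,0,0,-6,145,25,0,0,0,-8,190,40,0,0,0,-9.5,212,48,0,0,0,-9.5,219.5,49,0,0,0,-9.5,219.5,49,0,0,0]' 0.58 30; python3 -m jog '[0,0,0,0,0,0]'; python3 cur.py .5146 -.2207 .094 7.9;  python3 - <<'E'
from h import *
img("scene","s12.png",(230,40,390,200),4.5)
E
```

```text
clock: 18.35
position: [0.515, -0.2198, 0.2998]
ee_rot: [-0.0, 0.998, 0.069, 0.0]
contact_force: [0.5, 0.4, -0.2]
width: 0.0359
clock: 18.48
position: [0.515, -0.2191, 0.3001]
ee_rot: [-0.0, 0.998, 0.069, 0.001]
contact_force: [-0.2, 0.7, -0.1]
width: 0.036
18.48 pos [ 0.515  -0.2191  0.3001] yaw 7.96 tilt 0.07 q [-0.53  0.23  1.45  0.    1.46  0.9 ] F [-0.2  0.7 -0.1] w 0.036
(array([ -0.8,   1.5, 206.1]), array([-0. , -0.1,  0.1]))
```

View pics/s12.png

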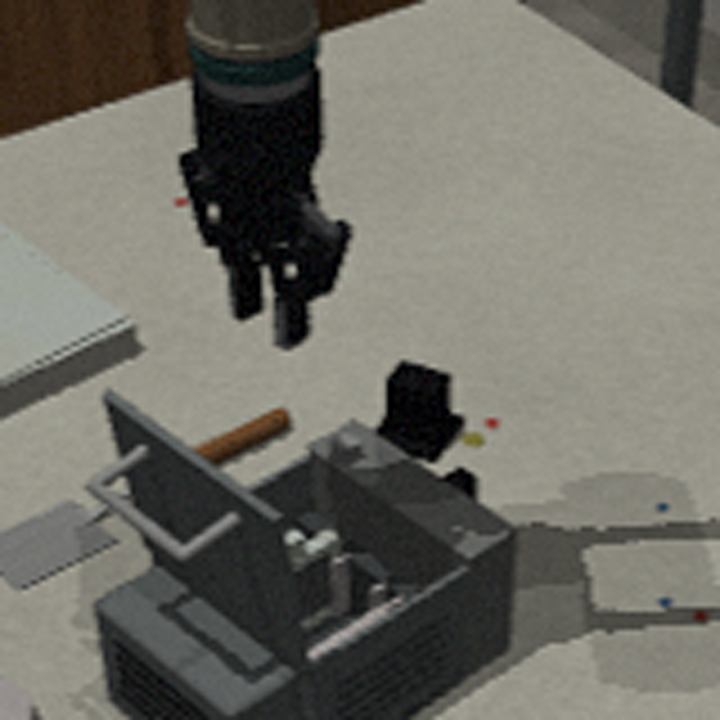

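```bash
python3 -m jog '[-1,1,40,0,0,0,-1,1,90,0,0,0,-1,1,135,0,0,0,-1,1,165,0,0,0,-1,1,180,0,0,0,-1,1,190,0,0,0]'; python3 cur.py .5146 -.2207 .094 7.9; python3 -m jog '[0,0,8,0,0,0,0,0,15,0,0,0,0,0,15,0,0,0,0,0,15,0,0,0]' ; python3 cur.py .5146 -.2207 .094 7.9
```

```text
clock: 19.27
position: [0.5145, -0.2213, 0.1094]
ee_rot: [0.0, 0.998, 0.069, 0.0]
contact_force: [0.4, 0.7, 0.5]
width: 0.0362
19.27 pos [ 0.5145 -0.2213  0.1094] yaw 7.92 tilt 0.06 q [-0.53  0.37  1.75  0.    1.03  0.9 ] F [0.4 0.7 0.5] w 0.0362
(array([ 0.2, -0.6, 15.4]), array([ 0. , -0.1,  0. ]))
clock: 19.77
position: [0.5142, -0.2218, 0.0947]
ee_rot: [0.0, 0.998, 0.069, 0.0]
contact_force: [0.1, -0.4, 0.6]
width: 0.0356
19.77 pos [ 0.5142 -0.2218  0.0947] yaw 7.87 tilt 0.05 q [-0.53  0.38  1.77  0.    0.99  0.9 ] F [ 0.1 -0.4  0.6] w 0.0356
(array([ 0.5, -1. ,  0.7]), array([ 0., -0., -0.]))
```

```bash
python3 -m jog '[0,0,0,0,0,0,0,0,0,0,0,0,0,0,0,0,0,0,0,0,0,0,0,0]' 1 40; python3 cur.py; python3 -m jog '[0,0,-4,0,0,0,0,0,-10,0,0,0,0,0,-20,0,0,0,0,0,-30,0,0,0]'; python3 cur.py;  python3 - <<'E'
from h import *
img("scene","s13.png",(230,70,390,210),4.5)
E
```

```text
clock: 20.27
position: [0.5143, -0.2219, 0.0947]
ee_rot: [0.0, 0.998, 0.069, 0.0]
contact_force: [0.3, -0.0, 3.0]
width: 0.0113
20.27 pos [ 0.5143 -0.2219  0.0947] yaw 7.88 tilt 0.07 q [-0.53  0.38  1.77 -0.    0.99  0.9 ] F [ 0.3 -0.   3. ] w 0.0113
clock: 20.78
position: [0.5139, -0.2214, 0.125]
ee_rot: [-0.0, 0.998, 0.069, 0.0]
contact_force: [-0.4, -0.5, -1.5]
width: 0.0113
20.77 pos [ 0.5139 -0.2214  0.125 ] yaw 7.87 tilt 0.02 q [-0.53  0.35  1.73  0.    1.06  0.9 ] F [-0.4 -0.5 -1.5] w 0.0113
```

View pics/s13.png

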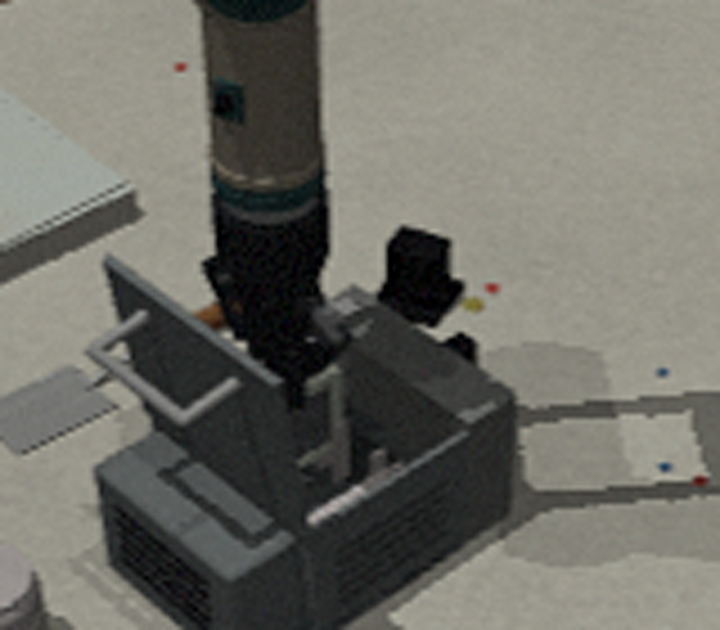

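```bash
python3 -m jog '[0,0,-15,0,0,0,0,0,-35,0,0,0,0,0,-60,0,0,0,0,0,-90,0,0,0,0,0,-120,0,0,0,0,0,-145,0,0,0,0,0,-155,0,0,0,0,0,-155,0,0,0]'; python3 cur.py .555 .189 .22 7.9;  python3 - <<'E'
from h import *
img("scene","s14.png",(230,40,390,200),4.5)
E
```

```text
clock: 21.82
position: [0.514, -0.2215, 0.2798]
ee_rot: [0.0, 0.998, 0.069, 0.0]
contact_force: [0.6, 0.4, -1.1]
width: 0.0111
21.82 pos [ 0.514  -0.2215  0.2798] yaw 7.88 tilt 0.06 q [-0.53  0.24  1.49  0.    1.42  0.9 ] F [ 0.6  0.4 -1.1] w 0.0111
(array([  96.9, -401.1,   59.7]), array([ 0., -0., -0.]))
```

View pics/s14.png

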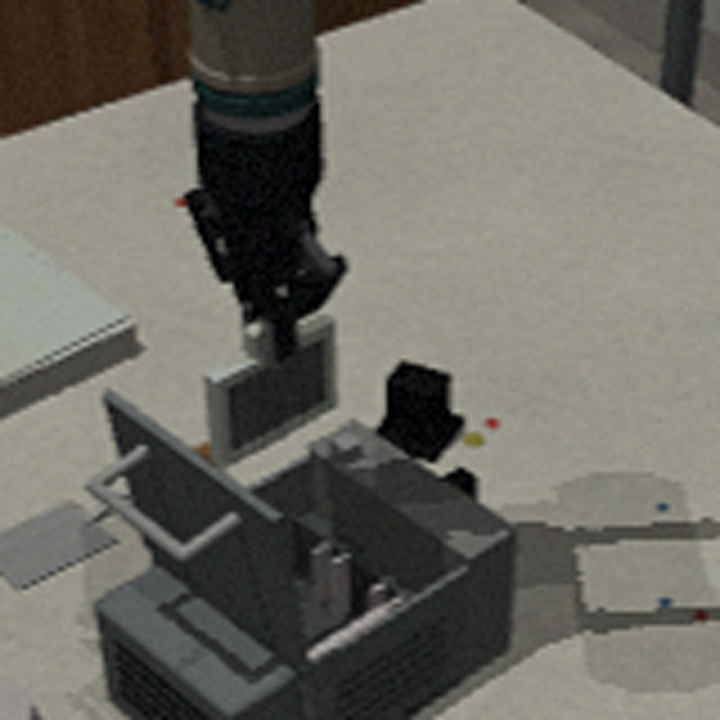

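```bash
python3 -m jog '[0,-20,0,0,0,0,0,-55,0,0,0,0,0,-100,0,0,0,0,5,-150,0,0,0,0,20,-200,0,0,0,0,40,-250,0,0,0,0,60,-300,0,0,0,0,76,-345,0,0,0,0,87,-380,0,0,0,0,90,-396,0,0,0,0]'; python3 -m jog '[0,-5,20,0,0,0,0,-5,45,0,0,0,0,-5,70,0,0,0,0,-5,85,0,0,0,0,-5,92,0,0,0,0,-5,92,0,0,0,0,-5,92,0,0,0,0,-5,92,0,0,0]'; python3 cur.py .548 .19 .188 7.9;  python3 - <<'E'
from h import *
img("scene","s15.png")
img("top","t15.png")
E
```

```text
clock: 23.12
position: [0.5475, 0.1856, 0.2781]
ee_rot: [-0.0, 0.998, 0.07, -0.001]
contact_force: [-0.6, -1.1, -1.6]
width: 0.0112
clock: 24.12
position: [0.5486, 0.1881, 0.1881]
ee_rot: [-0.0, 0.998, 0.069, 0.001]
contact_force: [0.8, 0.4, -1.8]
width: 0.0113
24.12 pos [0.5486 0.1881 0.1881] yaw 7.87 tilt 0.1 q [0.21 0.32 1.6  0.   1.22 1.64] F [ 0.8  0.4 -1.8] w 0.0113
(array([-0.4, -2. ,  0.1]), array([-0. , -0.1, -0. ]))
```

View pics/s15.png

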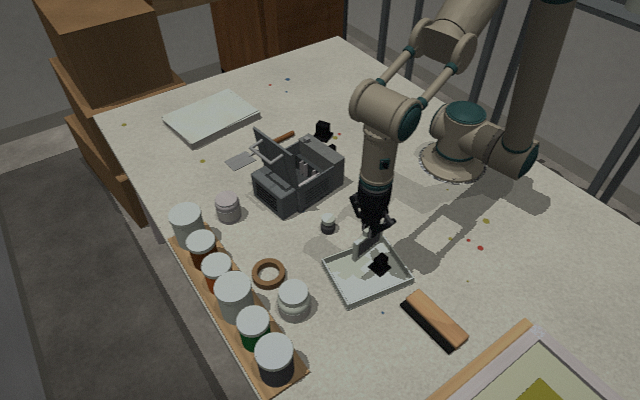

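View pics/t15.png

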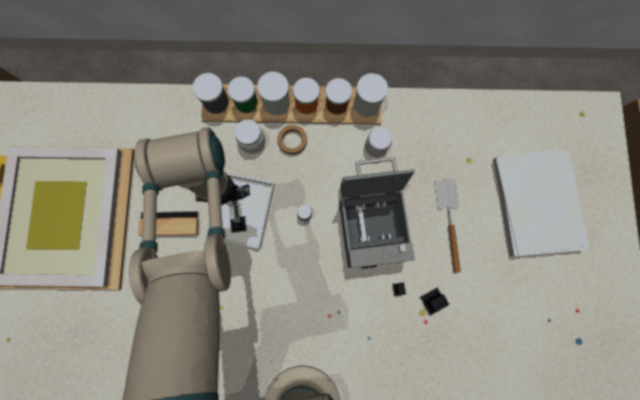

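```bash
python3 -m jog '[0,0,0,0,0,0,0,0,0,0,0,0,0,0,0,0,0,0,0,0,0,0,0,0]'
python3 - <<'E'
from h import *
d=img("scene","s16.png",(310,170,430,310),5)
e=img("scene","s17.png",(240,110,360,225),6)
for t in (1.4,1.55,1.65,1.75):
    f=np.arctan2(50,115)+t; o=[]
    for y in(45,-45): o.append(((proj(d,uw((70-125.4*np.cos(f),y,110+125.4*np.sin(f))))[0]-[240,110]+.5)*6).round())
    print(t,o)
print(get_state()["qd"].round(3))
E
```

```text
clock: 24.72
position: [0.5481, 0.188, 0.1873]
ee_rot: [-0.0, 0.998, 0.069, -0.0]
contact_force: [0.4, -0.4, -0.4]
width: 0.0112
1.4 [array([246., 263.]), array([125., 173.])]
1.55 [array([217., 290.]), array([ 96., 198.])]
1.65 [array([198., 310.]), array([ 78., 218.])]
1.75 [array([181., 331.]), array([ 61., 238.])]
[-0.     0.     0.001  0.     0.     0.   ]
```

View pics/s16.png

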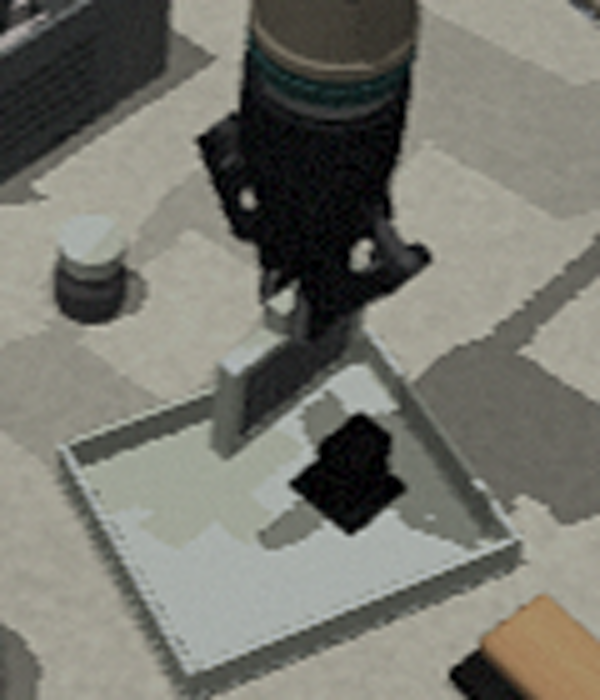

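View pics/s17.png

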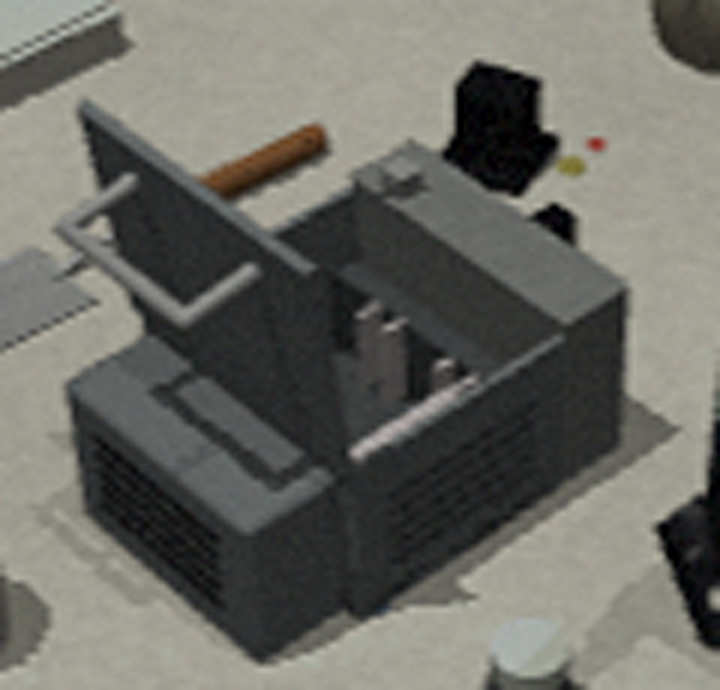

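The bar's corners at crop (185,318) and (62,228) match a flap angle of about 1.7 rad. The filter hangs upright, well clear of the cap and tray, so I'm handing in.

```bash
python3 -c "
from rig import *
print(sign_off())"
```

```text
the job is handed in; nothing more can be done
None
```

The job is done and handed in at about 25 s of the 72 s allowed; sign-off gives no verdict. I pulled the middle-sized cap off its post and stood it in the tray. I then swung the flap open by its bar and drew the filter plate up out of the -y track. It is now held over the tray.

**Last checks before hand-in:**
- **Filter:** it is upright, with the tool tilted less than 0.2°. The gripper reads 11 mm on the 12 mm tab, and the arm joints are still. The tab is about 8 mm from the tray middle I measured, and its lower edge is about 105 mm up, clear of the cap and tray.
- **Cap:** it stands upright in the tray, let go.
- **Flap:** it stays open at about 1.7 rad, judged from the camera picture.
- **Blanking plate and bystanders:** these look unmoved in the pictures. I did not measure them to the millimetre. The arm hides the area around the squeegee in the top view, but the scene view shows it in place.

No check failed. The one disagreement was the tray middle, which the two cameras put about 12 mm apart. I used a point close to the top camera's, well within the 60 mm allowed.

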